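Release a hold-down key from the slotted clamp block

TASK

The welding job is finished: release the orange-handled hold-down key. Turn it until its flat foot lines up with the slot in the green guard plate, draw it up through the slot, and stand it upright on its foot in the aluminium tray, set down and not dropped. Leave the blue-handled key where it stands.

Things in the scene. Friction and masses are not known exactly. Their poses are not given: they have to be found in the camera images.
- orange_key_grip (a point): Centre of the orange grip. Loose key, upright, 140 mm tall: flat foot 70 x 26 x 12 mm, round stem 14 mm, upright flat grip 44 long, 16 thick, 40 tall. Point 120 mm above the foot's underside, 20 below the top. x along foot and grip (parallel), y across the 16 mm, z up. Starts in either slot, foot on the block's base, turned 43-75 deg anticlockwise from the slot, stem within 11 mm of its centre.
- blue_key_grip (a point): Centre of the blue grip of a second key, of the same shape and with the same axes, standing in the other slot of the same block. To be left alone.
- slot_a (a point): Centre of one slot, at the top face of the green guard plate. Fixed block 140 (x) by 260 (y) mm, 70 tall: base 8 mm thick, 54 mm free space where a foot can turn, guard plate 8 mm thick with two through slots. Slot 90 mm long along own x, 46 wide along y. A centred foot passes within about 15 degrees of the slot's length. Place and yaw of the block vary.
- slot_b (a point): Centre of the other slot, same plate, same size and axes, at -130 mm along own y from slot_a.
- tray_in (a point): Centre of the inner floor of the fixed open aluminium tray, 180 x 180 mm outside, 22 mm tall, walls and floor 5 mm thick, empty. Own x and y along its sides, z up. It stands beside the block, on either side of it.
Mind the look-alikes: they are no part of the job. Leave any purple or white look-alike of the part that bears orange_key_grip alone.

How it is judged:
By the outcome, as a careful person would: the job done as asked, in the order asked, and still so for the second after the job is handed in, with the robot touching nothing.
It also fails if it takes over 45 s, if anything falls off the work surface, if the arm or the gripper's body presses on something with over 40 N, if the wrist force passes 120 N, or if a joint passes its speed limit or range.

ROBOT

A 6-joint arm with a two-finger parallel gripper is mounted at the origin on the work surface. World frame = base frame: x ahead of the robot, y to its left, z up, the work surface at z = 0. Lengths are in m, angles in rad, forces in N, time in s.
With the tool pointing down it reaches from about 0.25 to 0.725 m from the base axis. Payload 9.7 kg.
Tool frame: the origin (TCP) lies on the centre line of the jaws, within the pads' length; the fingertips stand 17 mm ahead of it and the grasp point (between the pads) lies 2 mm behind it; z points along the fingers, y is the direction in which the jaws open and shut (so a half turn about z gives the same grasp; the last joint's range is limited). The gripper opens to 85 mm and grips with 20 to 120 N. Pads are 22 mm wide; open, the fingers measure 114 mm over their backs; the gripper's body (76 mm by 85 mm) begins 54 mm behind the grasp point. The pads swing forward as they close: fully open they stand 13 mm farther back than shut.
Start: joints at [1.278, 0.087, 0.176, 1.66, 0, 1.571], TCP at [0.159, 0.527, 0.248] pointing down, gripper open.
Joint ranges: [-3.13, 3.13], [-0.85, 1.81], [-1.15, 1.24], [-2.2, 2.28], [-1.44, 1.52], [-3.14, 3.14]. Speed limits (rad/s): [2.22, 2.22, 2.57, 3.14, 3.14, 3.14].

INTERFACE

Orientations are given as a rotation vector (axis times angle).
In Python, from station import manip, imaging, hand_in gives the robot as it stands. Calls block until the motion is done:
- manip.move_to(position, orientation): joint-space move of the TCP to a pose.
- manip.movel(position, max_speed=0.15, rot=None, f_stop=None): straight line of the TCP; rot=None keeps the orientation; max_speed is the mean speed in m/s. With f_stop (N) it stops when the force on the tool has changed by that much, and returns True; else False.
- manip.set_joints(angles): joint-space move.
- manip.gripper_to(opening, f_grip=None): finger opening in m; f_grip is the grip in N (None keeps the last); returns when the fingers have stopped.
- manip.sleep(seconds).
- manip.ik(position, orientation): joint angles nearest the present ones, or None.
- imaging.get_image(name): name is "side" or "top" or "wrist"; returns a dict with "pixels" (384x512x3 uint8, red, green, blue), "mtx" (3x3 intrinsics, pixels), "rvec" (rotation vector, rad) and "tvec" (3), from world to camera coordinates, as OpenCV has them; the wrist camera has in their place "T_tool_cam" (4x4, takes a point from camera to tool coordinates, whose origin is the TCP and whose axes are the flange's). Camera axes: x right, y down, z forward; pixel columns grow to the right and rows downward; lengths in m; the calibration is good to about 2 mm. The wrist camera is an equidistant fisheye: a pixel r from the principal point sees the ray r / f radians off the axis. A picture is of the moment at which its call begins: read the wrist's pose just before it. There is no depth.
A pose or a line that the arm cannot do raises manip.MotionError and nothing moves.
- hand_in(): hands the job in, once; it reports no verdict.
Readings, each from a call of its own:
- manip.read_time_s(): time.
- manip.read_qpos(): joint angles.
- manip.read_joint_velocities(): joint speeds.
- manip.read_tau(): joint torques, N m.
- manip.read_eef_pos(): TCP position.
- manip.read_tool_rot(): TCP orientation.
- manip.read_wrist_force(): force on the tool from outside, world axes, zero at the start.
- manip.read_wrist_torque(): the same for the moment, N m.
- manip.read_gripper_width(): finger opening in m.
Only numpy, scipy, OpenCV 4.12 (cv2) and the standard library are available. Lean on these libraries where they do the work, as an engineer would, in place of code of your own. Each camera call takes 0.05 s, during which the arm holds its last target.

## Working session

There is one attempt and no reset: what is moved stays moved. The work goes in short steps, each a Python script; the robot and the scene stay as the last script left them, time stands still between calls to the robot, and variables do not carry over. Pictures are saved under pics/ and viewed, and the job is handed in when it is done.

```bash
ls; mkdir -p pics; python3 - <<'E'
from station import manip, imaging
import cv2,numpy as np
for n in ["side","top","wrist"]:
    d=imaging.get_image(n); cv2.imwrite(f"pics/{n}0.png",d["pixels"][:,:,::-1]); 
    np.savez(f"{n}0.npz",**d)
    print(n,d["mtx"].tolist(),[d[k].tolist() for k in d if k not in("pixels","mtx")] )
print(manip.read_time_s(),manip.read_eef_pos(),manip.read_tool_rot())
E
```

```text
pics
side [[370.9935538229635, 0.0, 257.260243901543], [0.0, 370.9935538229635, 188.727585628557], [0.0, 0.0, 1.0]] [[2.142244415017893, -0.5227274372302511, 0.2883260324398735], [-0.4798419796836706, 0.22435856835160975, 0.913415215603723]]
top [[369.8164347831838, 0.0, 257.5157571895391], [0.0, 369.8164347831838, 182.237034357436], [0.0, 0.0, 1.0]] [[2.125438977557807, -2.1546367511162767, 0.16548147582797407], [-0.02419255016059981, 0.5371274120497889, 1.1097270369426173]]
wrist [[297.3186396354542, 0.0, 258.7702457811041], [0.0, 297.3186396354542, 187.7409115688286], [0.0, 0.0, 1.0]] [[[0.0004518514345133242, -0.9496105827814695, -0.31343186962993785, 0.0801171892317173], [0.9999998943276153, 0.0004025335074798265, 0.00022206200097083686, 0.0013713476290990734], [-8.47055963174705e-05, -0.3134319368478787, 0.949610664319198, -0.12638715513248214], [0.0, 0.0, 0.0, 1.0]]]
0.15 [0.15870412 0.52645423 0.24775067] [-4.58243331e-01 -3.10786569e+00  1.53290317e-03]
```

View pics/side0.png

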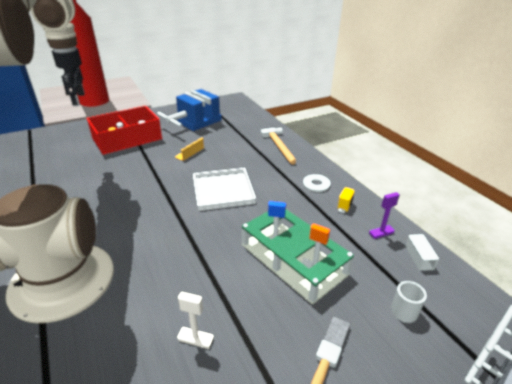

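View pics/top0.png

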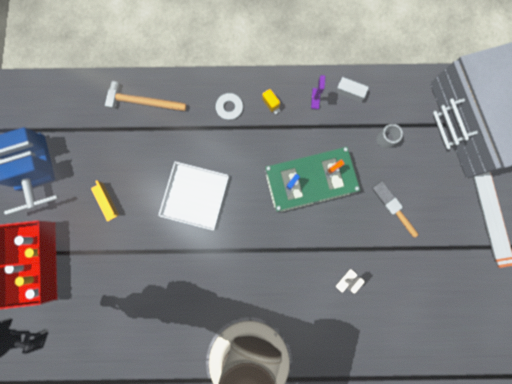

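View pics/wrist0.png

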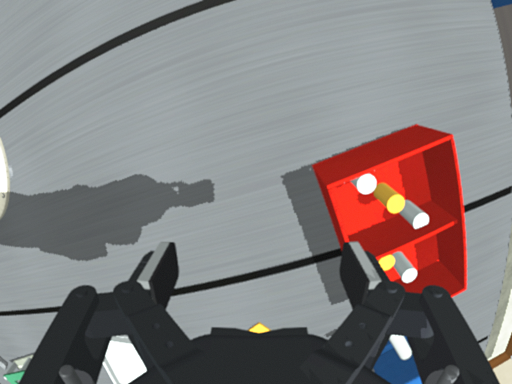

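The side view shows the block with the orange grip at (320,233) and the blue one at (277,209). The top view has orange at (336,166), blue at (293,181), the tray at (195,195) and the plate at (312,179).

Things that could be taken for the orange key (top pixels): the blue key (293,181), the purple look-alike (318,93), the white look-alike (350,281), the yellow block (271,99), and the wooden handles at (150,101) and (405,222). I choose the orange grip at (336,166), which stands in a slot of the green plate.

```bash
cat > h.py <<'E'
import cv2,numpy as np
def load(n): 
    d=dict(np.load(n)); return d
def ray(d,uv):
    R=cv2.Rodrigues(d["rvec"])[0]; C=-R.T@d["tvec"].ravel()
    p=cv2.undistortPoints(np.array(uv,float).reshape(-1,1,2),d["mtx"],None).reshape(-1,2)
    return C,(np.c_[p,np.ones(len(p))])@R
def onplane(d,uv,z):
    C,v=ray(d,uv); t=(z-C[2])/v[:,2]; return C+v*t[:,None]
def tri(d1,u1,d2,u2):
    C1,v1=ray(d1,u1);C2,v2=ray(d2,u2);v1=v1[0];v2=v2[0]
    s=np.linalg.lstsq(np.c_[v1,-v2],C2-C1,rcond=None)[0]
    a=C1+s[0]*v1;b=C2+s[1]*v2;return (a+b)/2,np.linalg.norm(a-b)
def mask(d,lo,hi):
    return cv2.inRange(cv2.cvtColor(d["pixels"],cv2.COLOR_RGB2HSV),np.array(lo),np.array(hi))
def big(m):
    c=cv2.findContours(m,cv2.RETR_EXTERNAL,cv2.CHAIN_APPROX_NONE)[0]; return max(c,key=cv2.contourArea)
E
python3 - <<'E'
from h import *
t=load("top0.npz");s=load("side0.npz")
c=cv2.resize(t["pixels"][130:240,140:380],None,fx=3.3,fy=3.3,interpolation=cv2.INTER_CUBIC);cv2.imwrite("pics/c1.png",c[:,:,::-1])
c=cv2.resize(s["pixels"][180:310,220:370],None,fx=4.5,fy=4.5,interpolation=cv2.INTER_CUBIC);cv2.imwrite("pics/c2.png",c[:,:,::-1])
cen={}
for nm,lo,hi in[("or",(5,170,150),(14,255,255)),("bl",(105,150,80),(125,255,255))]:
  for k,d in(("t",t),("s",s)):
    m=mask(d,lo,hi)
    m2=np.zeros_like(m); 
    if k=="t": m2[140:215,262:362]=m[140:215,262:362]
    else: m2[195:250,260:335]=m[195:250,260:335]
    b=big(m2);M=cv2.moments(b);cen[nm+k]=(M["m10"]/M["m00"],M["m01"]/M["m00"]);print(nm,k,cen[nm+k],cv2.contourArea(b),cv2.minAreaRect(b))
  print(tri(t,cen[nm+"t"],s,cen[nm+"s"]))
g=mask(t,(65,80,50),(85,255,255));b=big(g);r=cv2.minAreaRect(b);bx=cv2.boxPoints(r);print(bx);P=onplane(t,bx,.07);print(P,[np.linalg.norm(P[i]-P[i-1]) for i in range(4)])
g=mask(t,(0,0,190),(180,40,255));g[:, :150]=0;g[:,240:]=0;g[:150]=0;g[240:]=0;b=big(g);r=cv2.minAreaRect(b);bx=cv2.boxPoints(r);print(bx);P=onplane(t,bx,.022);print(P,P.mean(0),[np.linalg.norm(P[i]-P[i-1]) for i in range(4)])
E
```

```text
or t (331.1111111111111, 170.33333333333334) 3.0 ((332.5, 169.5), (3.0, 5.0), 90.0)
or s (318.81481481481484, 235.7952674897119) 162.0 ((318.4117736816406, 235.8529815673828), (18.19017219543457, 12.12678050994873), 14.03624439239502)
(array([ 0.56499587, -0.25150203,  0.11492232]), np.float64(0.016407115758127415))
bl t (292.7891156462585, 180.89115646258503) 49.0 ((292.8934326171875, 180.82786560058594), (4.225216865539551, 15.748537063598633), 39.80556869506836)
bl s (276.57864710676444, 208.82151589242054) 204.5 ((276.376953125, 208.984619140625), (16.37258529663086, 15.00820255279541), 7.125016689300537)
(array([ 0.52586025, -0.13312861,  0.12876176]), np.float64(0.00047211111985599307))
[[265.6574  166.54585]
 [348.42688 146.17183]
 [359.2102  189.97902]
 [276.44073 210.35304]]
[[ 0.58052682 -0.05705583  0.07      ]
 [ 0.64095577 -0.31319372  0.07      ]
 [ 0.50437892 -0.33877735  0.07      ]
 [ 0.44616232 -0.0871443   0.07      ]] [np.float64(0.13769217874462666), np.float64(0.26316966621534865), np.float64(0.13895236205382341), np.float64(0.2582796259494056)]
[[157.36623 216.04494]
 [172.62831 159.57521]
 [228.51872 174.68071]
 [213.25664 231.15044]]
[[0.43724186 0.28285188 0.022     ]
 [0.61699449 0.239117   0.022     ]
 [0.56542716 0.06031377 0.022     ]
 [0.38806149 0.10793594 0.022     ]] [0.50193125 0.17255465 0.022     ] [np.float64(0.18169836038175202), np.float64(0.18499661413266563), np.float64(0.1860908025219781), np.float64(0.18364762814364707)]
```

View pics/c1.png

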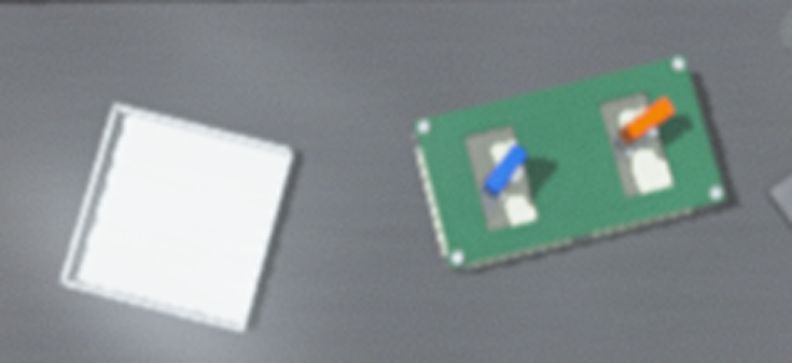

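View pics/c2.png

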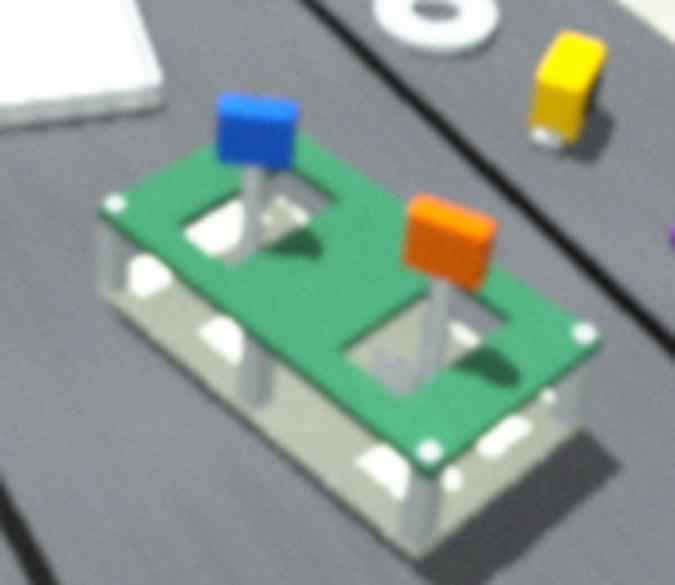

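The crops confirm the choice: orange grip on a grey stem in the right-hand slot, blue in the left. I'll get the yaw and positions more precisely with sub-pixel masks, working from the grips' top faces.

```bash
python3 - <<'E'
from h import *
t=load("top0.npz");s=load("side0.npz")
print("grip top ends, side", onplane(s,[(220+412/4.5,180+200/4.5),(220+495/4.5,180+222/4.5)],.14))
print("blue", onplane(s,[(220+218/4.5,180+97/4.5),(220+297/4.5,180+102/4.5)],.14))
T=lambda p:(140+p[0]/3.3,130+p[1]/3.3)
print("top orange ends",onplane(t,[T((625,135)),T((672,103))],.14))
print("top blue ends",onplane(t,[T((490,190)),T((522,150))],.14))
print("screws top",onplane(t,[T(p) for p in[(423,127),(678,64),(716,193),(457,258)]],.072))
S=lambda p:(220+p[0]/4.5,180+p[1]/4.5)
print("screws side",onplane(s,[S(p) for p in[(115,204),(429,451),(584,334)]],.072))
# slots at plate top, side view corners
print("slot o side",onplane(s,[S(p) for p in[(343,350),(400,395),(508,320)]],.07))
print("slot o top",onplane(t,[T(p) for p in[(602,103),(645,97),(672,188),(628,195)]],.07))
print("slot b top",onplane(t,[T(p) for p in[(467,136),(512,128),(537,222),(493,230)]],.07))
b=t["pixels"][150:185,320:355].astype(int)
m=mask(t,(3,120,120),(17,255,255));m[:145]=0;m[195:]=0;m[:,:315]=0;m[:,362:]=0
c=big(m);M=cv2.moments(m,True);u=(M["m10"]/M["m00"],M["m01"]/M["m00"]);print(u,cv2.minAreaRect(c),M["m00"],onplane(t,[u],.14),onplane(t,[u],.13))
E
```

```text
grip top ends, side [[ 0.56286605 -0.23419624  0.14      ]
 [ 0.59156136 -0.26825141  0.14      ]]
blue [[ 0.51495995 -0.10984153  0.14      ]
 [ 0.55285295 -0.13420852  0.14      ]]
top orange ends [[ 0.55128814 -0.2373255   0.14      ]
 [ 0.57900308 -0.27939903  0.14      ]]
top blue ends [[ 0.5048153  -0.11919002  0.14      ]
 [ 0.53934245 -0.14776565  0.14      ]]
screws top [[ 0.57399726 -0.06460282  0.072     ]
 [ 0.63040587 -0.30303591  0.072     ]
 [ 0.50876053 -0.33171367  0.072     ]
 [ 0.45243003 -0.09330975  0.072     ]]
screws side [[ 0.4558369  -0.0961438   0.072     ]
 [ 0.51255187 -0.33359535  0.072     ]
 [ 0.63382103 -0.30521725  0.072     ]]
slot o side [[ 0.51283486 -0.25444696  0.07      ]
 [ 0.5218795  -0.29477808  0.07      ]
 [ 0.60515829 -0.27655995  0.07      ]]
slot o top [[ 0.59475345 -0.23116845  0.07      ]
 [ 0.59988567 -0.27131607  0.07      ]
 [ 0.51421755 -0.29215165  0.07      ]
 [ 0.50829211 -0.25150139  0.07      ]]
slot b top [[ 0.56535311 -0.10517529  0.07      ]
 [ 0.5723011  -0.14697769  0.07      ]
 [ 0.48454044 -0.16726682  0.07      ]
 [ 0.47774607 -0.12686057  0.07      ]]
(336.1847826086956, 165.81521739130434) ((336.1065368652344, 166.32786560058594), (6.017733573913574, 17.156944274902344), 50.194427490234375) 92.0 [[ 0.56584644 -0.25740746  0.14      ]] [[ 0.56784071 -0.25958104  0.13      ]]
```

Measured values:
- **Plate:** yaw about 13°, screw rectangle 245 x 125 mm, block centre about (0.543, -0.200).
- **Orange slot centre:** about (0.558, -0.263). The grip is about (0.566, -0.258), 9 mm off centre, so within the 11 mm allowed.
- **Grip yaw:** about -54° in the world frame, or -66° from the slot. The images show it clockwise, although the text says anticlockwise.

I'll hover and check this with the wrist camera before turning.

```bash
cat >> h.py <<'E'
from scipy.spatial.transform import Rotation as Ro
def down(a): return (Ro.from_euler("z",a,degrees=True)*Ro.from_euler("x",180,degrees=True)).as_rotvec()
def wray(d,uv,p,rot):
    uv=np.array(uv,float).reshape(-1,2); K=d["mtx"]; q=(uv-[K[0,2],K[1,2]])/K[0,0]
    r=np.linalg.norm(q,axis=1)+1e-12; v=np.c_[q*(np.sin(r)/r)[:,None],np.cos(r)]
    T=d["T_tool_cam"]; R=Ro.from_rotvec(rot).as_matrix()
    return p+R@T[:3,3], v@T[:3,:3].T@R.T
def wplane(d,uv,z):
    C,v=wray(d,uv,d["p"],d["r"]); return C+v*((z-C[2])/v[:,2])[:,None]
def wsnap(name):
    from station import manip,imaging
    p=np.array(manip.read_eef_pos());r=np.array(manip.read_tool_rot());d=imaging.get_image("wrist")
    cv2.imwrite(f"pics/{name}.png",d["pixels"][:,:,::-1]);np.savez(f"{name}.npz",p=p,r=r,**d);return p,r
E
python3 - <<'E'
from h import *
from station import manip
for a in(-54,126,12,192,-168):
  for z in(.28,.12,.25): print(a,z,np.round(x,2) if (x:=manip.ik([.566,-.258,z],down(a))) is not None else None)
for a in(-45,-15,165,75,-105): print("tray",a,np.round(x,2) if (x:=manip.ik([.502,.1725,.13],down(a))) is not None else None)
manip.move_to([.566,-.258,.30],down(-54))
print(wsnap("w1"),manip.read_time_s(),manip.read_qpos())
E
```

```text
-54 0.28 [-0.43  0.29  0.47  1.75  0.   -2.63]
-54 0.12 [-0.43  0.25  0.11  1.43  0.   -2.63]
-54 0.25 [-0.43  0.27  0.39  1.69  0.   -2.63]
126 0.28 [-0.43  0.29  0.47  1.75  0.    0.51]
126 0.12 [-0.43  0.25  0.11  1.43  0.    0.51]
126 0.25 [-0.43  0.27  0.39  1.69  0.    0.51]
12 0.28 [-0.43  0.29  0.47  1.75  0.    2.5 ]
12 0.12 [-0.43  0.25  0.11  1.43  0.    2.5 ]
12 0.25 [-0.43  0.27  0.39  1.69  0.    2.5 ]
192 0.28 [-0.43  0.29  0.47  1.75  0.   -0.64]
192 0.12 [-0.43  0.25  0.11  1.43  0.   -0.64]
192 0.25 [-0.43  0.27  0.39  1.69  0.   -0.64]
-168 0.28 [-0.43  0.29  0.47  1.75  0.   -0.64]
-168 0.12 [-0.43  0.25  0.11  1.43  0.   -0.64]
-168 0.25 [-0.43  0.27  0.39  1.69  0.   -0.64]
tray -45 [ 0.33  0.03 -0.11  1.43  0.   -2.03]
tray -15 [ 0.33  0.03 -0.11  1.43  0.   -2.55]
tray 165 [ 0.33  0.03 -0.11  1.43  0.    0.59]
tray 75 [ 0.33  0.03 -0.11  1.43  0.    2.16]
tray -105 [ 0.33  0.03 -0.11  1.43  0.   -0.98]
(array([ 0.56614846, -0.25759741,  0.30000498]), array([-2.79938800e+00,  1.42569851e+00,  2.66598549e-05])) 3.6917 [-4.26943921e-01  3.00529996e-01  5.25731360e-01  1.79598565e+00
  5.69441768e-05 -2.62656362e+00]
```

View pics/w1.png

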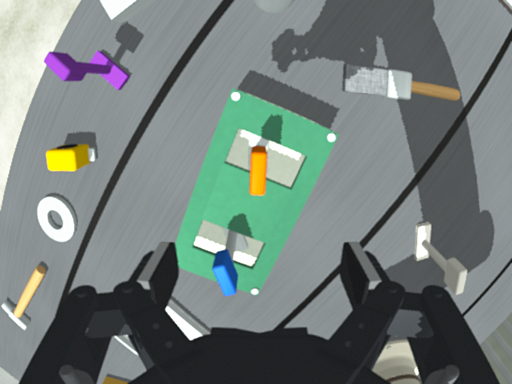

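The wrist view shows the orange grip at (258,171), upright in the image and so along the tool's x axis as planned. The blue grip is at (226,273). The slots run at an angle of about 65-70° to the grip. I'll crop in to see the foot.

```bash
python3 - <<'E'
from h import *
d=load("w1.npz")
c=cv2.resize(d["pixels"][80:210,205:345],None,fx=4.5,fy=4.5,interpolation=cv2.INTER_CUBIC);cv2.imwrite("pics/c3.png",c[:,:,::-1])
m=mask(d,(3,120,120),(17,255,255));m[:140]=0;m[205:]=0;m[:,:235]=0;m[:,285:]=0
c=big(m);r=cv2.minAreaRect(c);print(r)
bx=cv2.boxPoints(r);print(bx);print(wplane(d,bx,.14))
print("screws",wplane(d,[(235.5,97),(331.5,137.5),(254.5,291.5)],.072))
E
```

```text
((257.838134765625, 170.0608367919922), (16.02890396118164, 48.449974060058594), 2.6025619506835938)
[[248.73195 193.89691]
 [250.93196 145.49692]
 [266.94434 146.22476]
 [264.74432 194.62476]]
[[ 0.56301403 -0.23362186  0.14      ]
 [ 0.59034424 -0.2756155   0.14      ]
 [ 0.57728497 -0.28422518  0.14      ]
 [ 0.54931383 -0.24261744  0.14      ]]
screws [[ 0.6336343  -0.3016011   0.072     ]
 [ 0.5115262  -0.33153139  0.072     ]
 [ 0.45478492 -0.09156338  0.072     ]]
```

View pics/c3.png

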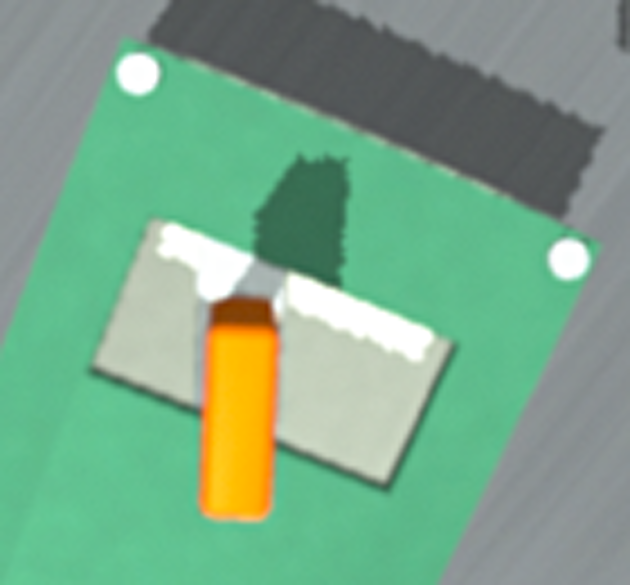

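The foot shows under the plate parallel to the grip (crop pixels around (240,330)), so it does have to turn about 70° anticlockwise to reach the slot's line. The key stands on the 8 mm base, so its top is at 0.148; I'll recompute with that before grasping.

```bash
python3 - <<'E'
from h import *
from station import manip
d=load("w1.npz")
S=lambda p:(205+p[0]/4.5,80+p[1]/4.5)
P=wplane(d,[S(p) for p in[(208,325),(277,325),(271,519),(203,519)]],.148);print(P,P.mean(0))
e=P[:2].mean(0)-P[2:].mean(0);a=np.degrees(np.arctan2(e[1],e[0]));print("len",np.linalg.norm(e),"yaw",a)
t=load("top0.npz");c=onplane(t,[(336.18,165.8)],.147)[0];print("top",c)
g=(P.mean(0)*.6+c*.4);print("use",g)
assert np.linalg.norm(P.mean(0)-c)<.007
manip.gripper_to(.055,40)
manip.move_to([g[0],g[1],.20],down(a))
manip.movel([g[0],g[1],.126],max_speed=.12,f_stop=8)
print(manip.read_eef_pos(),manip.read_wrist_force(),wsnap("w2"),manip.read_time_s())
np.savez("g.npz",g=g,a=a)
E
```

```text
[[ 0.58698248 -0.2717612   0.148     ]
 [ 0.57516377 -0.28036312  0.148     ]
 [ 0.55030295 -0.24450175  0.148     ]
 [ 0.56246075 -0.23565269  0.148     ]] [ 0.56872749 -0.25806969  0.148     ]
len 0.04364143611933867 yaw -55.54380515076841
top [ 0.56449473 -0.2558744   0.147     ]
use [ 0.56703439 -0.25719157  0.1476    ]
[ 0.56756883 -0.2574404   0.12738385] [ 0.77669744  0.3378266  -0.18436752] (array([ 0.56756883, -0.2574404 ,  0.12738385]), array([-2.77966278,  1.46376627, -0.00279913])) 5.4
```

View pics/w2.png

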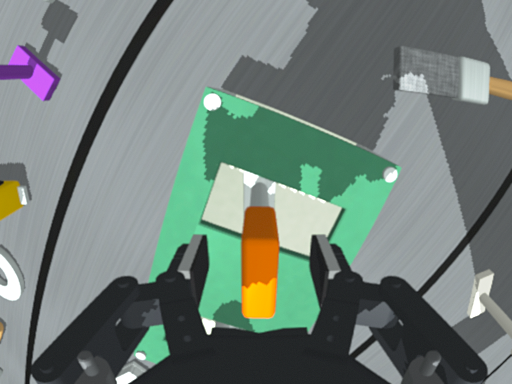

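The orange grip sits centred between the jaws at (260,262), with the fingers clear of the plate. Next: close, lift slightly, turn while moving to the slot centre, and look.

```bash
python3 - <<'E'
from h import *
from station import manip
z=np.load("g.npz");g=z["g"];a=float(z["a"])
manip.gripper_to(0.0,60);print("w",manip.read_gripper_width(),manip.read_wrist_force())
p=np.array(manip.read_eef_pos())
print(manip.movel([p[0],p[1],.139],max_speed=.06,f_stop=25),manip.read_wrist_force())
c=np.array([.5586,-.2617]);yaw=13.4
for f in(.33,.66,1):
    xy=p[:2]+(c-p[:2])*f
    s=manip.movel([*xy,.139],max_speed=.01 if 0 else .02,rot=down(a+(yaw-a)*f),f_stop=25)
    print(s,manip.read_wrist_force(),manip.read_wrist_torque(),manip.read_time_s())
    if s:break
print(wsnap("w3"),manip.read_gripper_width())
from station import imaging
for n in("side","top"):
    d=imaging.get_image(n);np.savez(n+"3.npz",**d)
d=load("side3.npz");cv2.imwrite("pics/c4.png",cv2.resize(d["pixels"][150:310,220:370],None,fx=3.6,fy=3.6,interpolation=cv2.INTER_CUBIC)[:,:,::-1])
E
```

```text
w 0.01522853502462414 [0.03431773 0.66484365 5.06315989]
False [-0.69797353  0.01108722 -3.45283784]
False [-0.63707024 -0.5750308  -3.03230433] [ 0.00621172  0.00840796 -0.02758005] 6.75Traceback (most recent call last):
  File "<stdin>", line 10, in <module>
station.MotionError: the arm cannot follow that straight line within its joint ranges
```

The turn stopped because joint 6 would leave its range going anticlockwise. The foot can turn fully under the plate (37 mm radius, posts over 80 mm away), so I'll go clockwise to the same line at 13.4-180°, with the slot limits unchanged.

```bash
python3 - <<'E'
from h import *
from station import manip,imaging
p=np.array(manip.read_eef_pos());R=Ro.from_rotvec(manip.read_tool_rot()).as_matrix();a=np.degrees(np.arctan2(R[1,0],R[0,0]))
print(p,a,manip.read_qpos()[5])
c=np.array([.5586,-.2617]);yaw=13.4-180
for f in(.25,.5,.75,1):
    xy=p[:2]+(c-p[:2])*f
    s=manip.movel([*xy,.139],max_speed=.005,rot=down(a+(yaw-a)*f),f_stop=25)
    print(s,manip.read_wrist_force(),manip.read_wrist_torque(),manip.read_time_s())
    if s:break
print(wsnap("w3"),manip.read_gripper_width())
for n in("side","top"):
    d=imaging.get_image(n);np.savez(n+"3.npz",**d)
d=load("side3.npz");cv2.imwrite("pics/c4.png",cv2.resize(d["pixels"][150:310,220:370],None,fx=3.6,fy=3.6,interpolation=cv2.INTER_CUBIC)[:,:,::-1])
E
```

```text
[ 0.56432965 -0.25868259  0.13866724] -32.94659425653903 -2.9963828080283075
False [ 0.34803901  0.43476528 -2.74016518] [-0.00389696 -0.00826078  0.02630562] 7.4833
False [ 9.50280611e-04 -2.28918512e-01 -2.43374913e+00] [-0.03896413 -0.03584016  0.0024718 ] 8.2167
False [-0.68678819 -0.43016824 -2.32636799] [-0.03955378 -0.01180966  0.01183559] 8.95
False [ 0.29799686 -0.02830349 -2.76640356] [ 0.03829105 -0.01612231  0.00625788] 9.6833
(array([ 0.55860863, -0.2616911 ,  0.1389584 ]), array([ 3.71056978e-01, -3.11956892e+00, -7.96593787e-05])) 0.01528703147063745
```

View pics/w3.png

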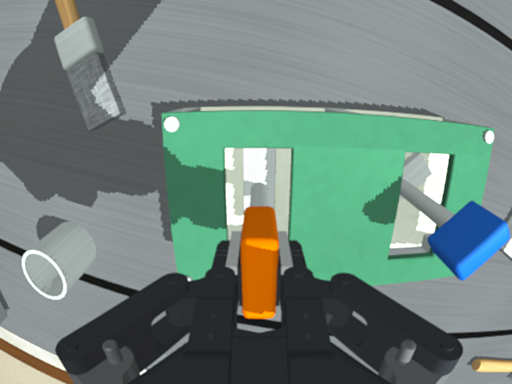

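View pics/c4.png

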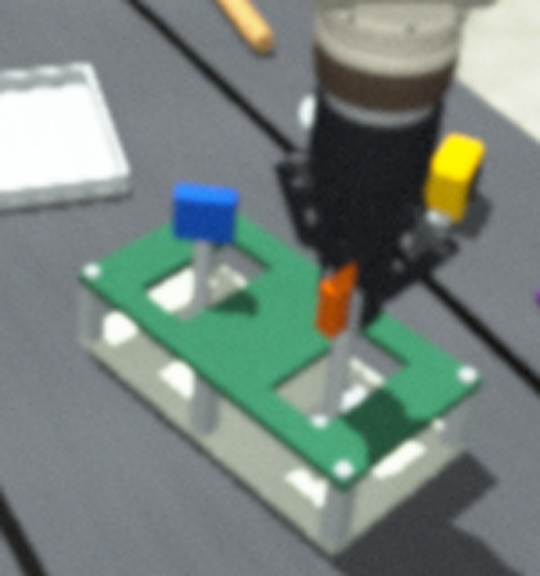

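The wrist view shows the foot and grip along the slot, with the stem at x≈260 and the slot running from 225 to 292. Side forces are below 1 N and the blue key is untouched. I'll draw it up with a force stop, then check.

```bash
python3 - <<'E'
from h import *
from station import manip,imaging
c=[.5586,-.2617]
s=manip.movel([*c,.22],max_speed=.06,f_stop=10);print(s,manip.read_eef_pos(),manip.read_wrist_force())
if not s:
    s=manip.movel([*c,.33],max_speed=.15,f_stop=15);print(s,manip.read_eef_pos(),manip.read_wrist_force(),manip.read_gripper_width())
print(manip.read_time_s());wsnap("w4")
d=imaging.get_image("side");cv2.imwrite("pics/s4.png",d["pixels"][:,:,::-1])
E
```

```text
False [ 0.55849238 -0.26163695  0.21948949] [-0.10758188 -0.41531993 -2.58361317]
False [ 0.55858097 -0.26168635  0.32907939] [ 0.44191103 -0.64202068 -3.60872455] 0.015134270842665248
12.2167
```

View pics/s4.png

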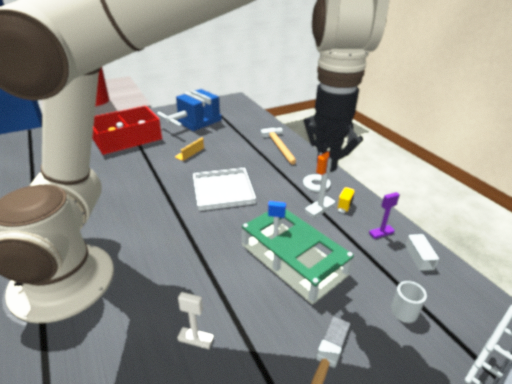

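View pics/w4.png

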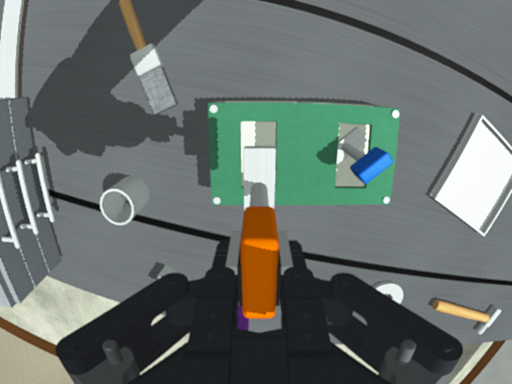

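The key is out and hangs upright (side (322,185)), with the slot empty and the blue key still standing. Now the tray: hover, check the position with the wrist camera, and lower to contact.

```bash
python3 - <<'E'
from h import *
from station import manip,imaging
manip.move_to([.502,.1725,.33],down(165))
manip.movel([.502,.1725,.17],max_speed=.15)
print(manip.read_eef_pos(),manip.read_wrist_force(),manip.read_gripper_width(),manip.read_time_s());wsnap("w5")
d=imaging.get_image("side");cv2.imwrite("pics/s5.png",cv2.resize(d["pixels"][100:240,150:320],None,fx=3.5,fy=3.5,interpolation=cv2.INTER_CUBIC)[:,:,::-1])
E
```

```text
[0.50244957 0.1725673  0.1710607 ] [-0.01187971  0.55487259 -3.1057077 ] 0.01544045103543736 15.1417
```

View pics/s5.png

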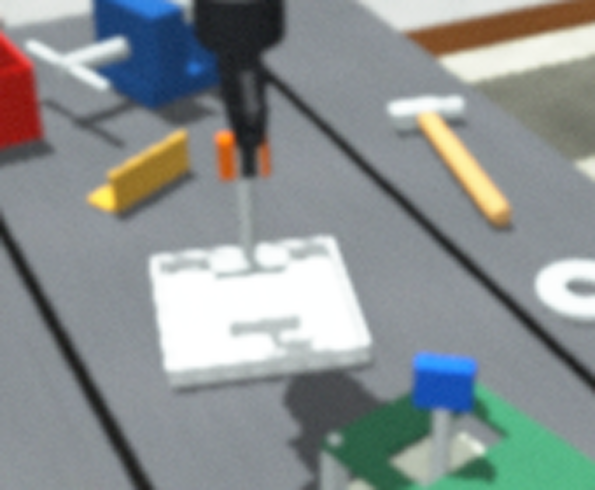

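View pics/w5.png

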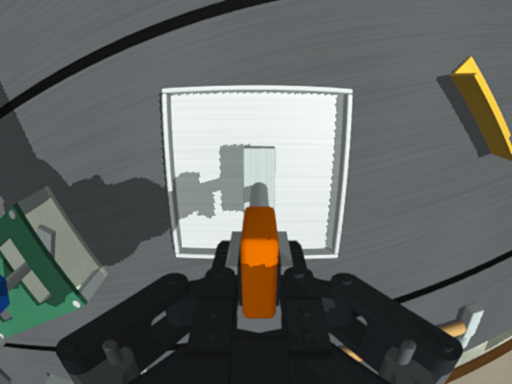

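The wrist view shows the key centred over the tray: rim corners (163,90), (352,90), (338,257) and (178,257), foot at about (260,170). I'll check the rim by rays in the next script, then lower slowly to contact.

```bash
python3 - <<'E'
from h import *
from station import manip,imaging
d=load("w5.npz");P=wplane(d,[(163,90),(352,90),(338,257),(178,257)],.022);print(P.mean(0),[np.linalg.norm(P[i]-P[i-1]) for i in range(4)])
m=P.mean(0)
assert np.linalg.norm(m[:2]-[.502,.1725])<.02
manip.movel([.502,.1725,.132],max_speed=.08,f_stop=10)
s=manip.movel([.502,.1725,.116],max_speed=.015,f_stop=4);print(s,manip.read_eef_pos(),manip.read_wrist_force(),manip.read_time_s())
wsnap("w6")
d=imaging.get_image("side");cv2.imwrite("pics/s6.png",cv2.resize(d["pixels"][100:240,150:320],None,fx=3.5,fy=3.5,interpolation=cv2.INTER_CUBIC)[:,:,::-1])
E
```

```text
[0.50556429 0.17223043 0.022     ] [np.float64(0.17771476678902054), np.float64(0.1775992636724542), np.float64(0.1775577340174709), np.float64(0.17734965554908028)]
True [0.50218366 0.17253111 0.12359724] [ 1.02281907 -0.44181767  4.18273713] 16.5167
```

View pics/s6.png

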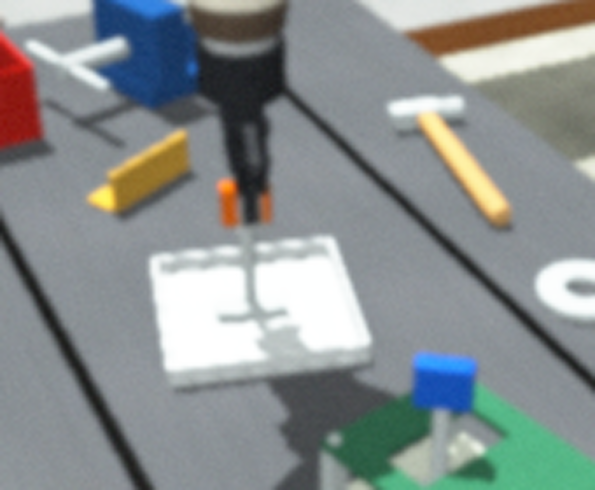

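Contact came at TCP z = 0.1236 against an expected 0.1244, and the foot is on the tray floor. Releasing and retreating.

```bash
python3 - <<'E'
from h import *
from station import manip,imaging
manip.gripper_to(.03,20);manip.gripper_to(.06)
print(manip.read_wrist_force())
manip.movel([.502,.1725,.28],max_speed=.1,f_stop=10)
manip.sleep(.5)
print(manip.read_eef_pos(),manip.read_time_s());wsnap("w7")
d=imaging.get_image("side");np.savez("side7.npz",**d);cv2.imwrite("pics/s7.png",d["pixels"][:,:,::-1])
m=mask(d,(5,150,120),(14,255,255));m[:120]=0;m[250:]=0;m[:,:190]=0;m[:,265:]=0
M=cv2.moments(m,True);u=(M["m10"]/M["m00"],M["m01"]/M["m00"]);print(u,onplane(d,[u],.127))
E
```

```text
[-0.24996702 -0.12685737  0.35312939]
[0.50199651 0.17250353 0.27998412] 19.5333
(219.96376811594203, 157.8840579710145) [[0.49800354 0.16727684 0.127     ]]
```

View pics/s7.png

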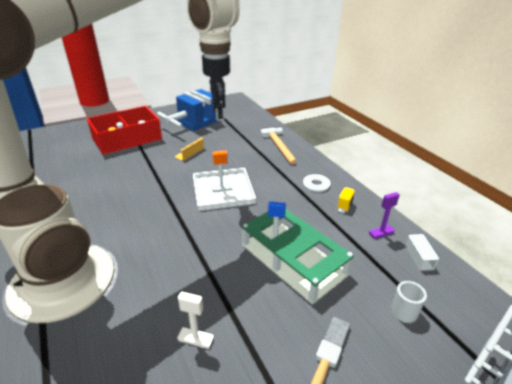

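View pics/w7.png

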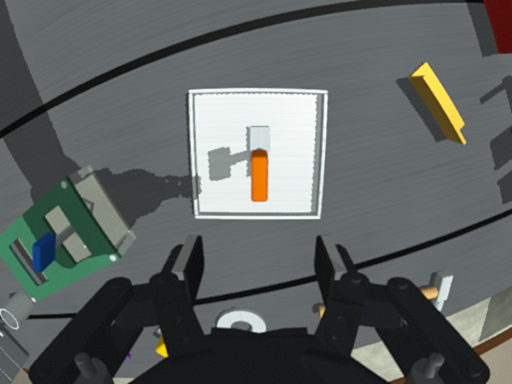

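The orange key stands upright in the middle of the tray (side (220,158), wrist (260,176)). The blue key still stands in its slot at (277,209), the same pixel as at the start. The gripper is clear, so I'm handing in.

```bash
python3 -c "
from station import hand_in,manip
print(manip.read_time_s());hand_in()"
```

```text
19.6333
the job is handed in; nothing more can be done
```

I turned the orange key into line with its slot, drew it up through the plate, and set it down on its foot near the middle of the tray. I handed the job in at about 19.6 s.

**Last checks:**
- **Set-down:** contact came at TCP z = 0.1236, against an expected 0.124.
- **After release:** the key stands upright at about (0.50, 0.17), and the gripper is clear of it.
- **Blue key:** it stands at the same pixel as at the start, and the look-alikes were not touched.
- **Forces:** they stayed at about 5 N or less wherever I read them, and no force stop tripped during the draw through the slot.

**What disagreed or failed:**
- **Direction of turn:** the pictures showed the key about 69° clockwise from the slot's line, not anticlockwise as described. I went by the pictures.
- **Joint limit:** my first, anticlockwise turn ran into joint 6's range after about 23° and was refused with nothing pressed. I turned it clockwise to the same line instead.

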